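# Roll the fuel drum up the model power station's loading gutter

## Robot

A 7-joint arm with a two-finger parallel gripper is mounted at the origin on the work surface. World frame = base frame: x ahead of the robot, y to its left, z up, the work surface at z = 0. Lengths are in m, angles in rad, forces in N, time in s.
With the tool pointing down it reaches from about 0.4 to 0.9 m from the base axis. Payload 5.5 kg.
Tool frame: the origin (TCP) lies on the front face of the gripper's body, between the roots of the fingers; the fingertips stand 73 mm ahead of it and the grasp point (between the pads) lies 54 mm ahead of it (env.tip_extent is the distance from the TCP to the fingertips, in m); z points along the fingers, y is the line along which they close (so a half turn about z gives the same grasp; the last joint's range is limited). The gripper opens to 85 mm and grips with 20 to 120 N. Pads are 22 mm wide; open, the fingers measure 114 mm over their backs; the gripper's body (76 mm by 85 mm) begins 54 mm behind the grasp point. The pads swing forward as they close: fully open they stand 13 mm farther back than shut.
Start: joints at [1.391, 0.501, -0.427, 1.55, 0.221, 1.138, -0.21], TCP at [0.279, -0.587, 0.304] pointing down, gripper open.
Joint ranges: [-2.88, 2.88], [-0.31, 2.03], [-1.54, 1.56], [0.2, 2.42], [-1.41, 4.55], [0.19, 2.02], [-2.57, 2.57]. Speed limits (rad/s): [2.57, 2.57, 3.14, 3.14, 3.14, 3.14, 3.14].

## Interface

Orientations are given as a rotation vector (axis times angle).
In Python, from workcell import env gives the robot as it stands.
- The arm moves only by the tool jog_arm, never from a script. Its argument "moves" is a list of rows, each a list of 7 numbers: the shift along the tool's x, y, z in units of 0.5 m (1.0 is 0.5 m), then the turn, a rotation vector about the tool's x, y, z in units of 0.5 rad (1.0 is 0.5 rad), then the gripper command: -1 is fully open, 1 is shut, values between are in proportion. In form: [[tx, ty, tz, wx, wy, wz, fingers], ...]. A call has exactly 8 rows; each row is the pose to reach, as a shift and turn from the pose commanded when the call began, along the tool's axes at that moment; what a row does not reach only later rows make up. A row lasts 1/12 s, in which the tool goes at most 41.7 mm and 7.16 degrees, less where a joint would pass 70% of its speed; a pose out of reach is approached as far as the arm can. A call with a number of a shift or a turn outside -1 to 1 is refused whole. A call with a gripper value outside its range is refused whole. The fingers move at their own pace and stop on an object; "newtons" is the grip in N (left out, the last holds). Time passes only in rows, so rows that repeat a pose let the fingers close, or fill a call up. It gives the time, the measured TCP pose, the force, the opening and the grip force at its end, in the units of the state.
- env.get_obs(): the state, without advancing time (a new reading comes with each control period).
- env.capture(name): name is "scene" or "side" or "wrist"; returns a dict with "image" (420x560x3 uint8, red, green, blue), "K" (3x3 intrinsics, pixels), "D" ([k1, k2, p1, p2, k3] as OpenCV has them; the pictures are not rectified), "xyz" and "attitude" of the camera in the world; the wrist camera has in their place "tool_from_camera" (4x4, takes a point from camera to tool coordinates, whose origin is the TCP and whose axes are the flange's). Camera axes: x right, y up, looking along -z (the intrinsics and any distortion apply to the point x, -y, -z); pixel columns grow to the right and rows downward; lengths in m; the calibration is good to about 2 mm. A picture is of the moment at which its call begins: read the wrist's pose just before it. There is no depth.
- env.finish_job(): hands the job in; it is judged then, once.
Trained networks look in a picture, given as the dict that the camera call returned (one of the last four; its "shot" number tells which), for a name from the list of things; names that differ only in an ending like _2 or _b are one class to them, and where a whole thing is asked for, a point or a joint stands for the part that bears it (a point fixed in the world has none). Each returns a list of dicts, best first, with "p" (0 to 1); they miss things now and then, are a little off and sometimes report something else, mostly with a low value. They report only what shows in the picture. A call takes as long as a camera call.
- env.boxes_of(query, picture): "bbox" ([left, top, right, bottom] in pixels, round what is visible of it).
- env.mark_of(query, picture): "centre" ([column, row] in pixels: a listed point, or the origin of a listed thing).
The state is a dict: "time_s": time; "joint_positions": joint angles; "joint_velocities": joint speeds; "tau": joint torques, N m; "position": TCP position; "ee_rot": TCP orientation; "force": force on the tool from outside, world axes, zero at the start; "moment": the same for the moment, N m; "gripper_width": finger opening in m; "finger_force": force on a finger pad.
Only numpy, scipy, OpenCV 4.12 (cv2) and the standard library are available. Lean on these libraries where they do the work, as an engineer would, in place of code of your own. Each camera call takes 0.05 s, during which the arm holds its last target. There are 200 camera calls.

## Task

On the model power station, push the round drum lying in the sloped gutter gently up the gutter with your fingertips, over the crest, so that it settles in the dip against the end stop and does not roll back. Do not pinch it or lift it out of the gutter, and leave the other models standing where they are. Finish with the hand clear of everything.

Things in the scene. Friction and masses are not known exactly. Their poses are not given: they have to be found in the camera images.
- drum: The drum to push: a grey round drum with dark hoops, 50 mm in diameter and 66 mm long, between 0.08 and 0.17 kg, lying on its side across the gutter at its low end, where it rests against a low lip. Origin at its centre; y is its own axis (across the gutter); x and z turn as it rolls.
- gutter: Fixed straight aluminium gutter of the model station, sloping up at 9 degrees; its place and heading vary. Origin on the floor's centre line, 37 mm above the table; x runs up the slope along the floor, y across, z square out of the floor. Inner width 74 mm; side walls 15 mm above the floor, 4 mm thick. While on the slope the drum's centre is 25 mm above the floor (z = 0.025).
- lip (a point): Top middle of the inner face of the low lip across the gutter's low end (gutter x = -0.125). The lip stands 8 mm above the floor and is 6 mm thick; the gutter ends behind it, and there is free space there for fingers, which must pass above the lip to push the drum.
- crest (a point): Middle of the crest on the gutter floor (gutter x = +0.066, z = 0). Beyond it the floor falls at 10 degrees below level for 57 mm to an upright end stop, whose top is 80 mm above the table, with an 88 mm high turbine hall behind it. Once the drum's centre is past the crest (drum at gutter x above 0.070) it rolls on by itself into the dip; short of that it rolls back to the lip.
- seat (a point): Where the drum's centre lies when it is settled in the dip against the end stop: gutter x = +0.101, z = +0.014 m, 67 mm above the table.
- spare_drum: Bystander: a second drum of the same kind, loose, standing upright on the station's base plate beside the gutter, 66 mm high, 50 mm in diameter. Origin at the centre of its underside.
- tower: Bystander: loose white model cooling tower standing on the base plate beside the upper gutter, 105 mm high, 76 mm across its foot. Origin at the centre of its underside.
- office: Bystander: loose white and grey model office block, 50 x 44 mm and 48 mm high, standing on the base plate beside the lower gutter. Origin at the centre of its underside.

How it is judged:
At the end, for the whole second after the job is handed in: The drum lies still in the dip against the end stop: its centre within 8 mm of the seat, its axis across the gutter to 0.2 rad. The spare drum, tower and office block stand upright within 15 mm of where they were (distance between drum and seat below 0.008 m and angle between the y axis of drum and the y axis of gutter, either way round below 0.2 rad and linear speed of drum below 0.01 m/s and angular speed of drum below 0.3 rad/s and distance of each of spare_drum, tower, office from where it was at the start of the episode below 0.015 m and angle between each of spare_drum, tower, office's own z axis and vertical below 0.1 rad); the robot touches nothing.
It fails at once if the drum is lifted: its centre more than 35 mm square above the line of the sloping gutter floor (z of drum in the frame of gutter above 0.035 m).
It fails at once if the drum is pinched or shoved roughly: the fingers press on it with more than 20 N (contact force between the fingers and drum above 20 N).
It fails at once if a bystander model is moved more than 15 mm or knocked over (distance of any of spare_drum, tower, office from where it was at the start of the episode above 0.015 m or angle between any of spare_drum, tower, office's own z axis and vertical above 0.3 rad).
It also fails if it takes over 42 s, if anything falls off the work surface, if the arm or the gripper's body presses on something with over 40 N, if the wrist force passes 120 N, or if a joint passes its speed limit or range.

## Working session

There is one attempt and no reset: what is moved stays moved. The work goes in short steps, Python scripts to look and compute and a tool call to move; the robot and the scene stay as the last step left them, time stands still between calls to the robot, and variables do not carry over. Pictures are saved under pics/ and viewed, at most 10 in all, crops included, and the job is handed in when it is done.

Besides the shell and the picture viewer there is one more tool, called after "Request:" as name(argument=value, ...) on one line, values as JSON. jog_arm: Moves the arm, as the interface text tells. Shifts and turns lie within -1 to 1; 1 stands for 0.5 m of shift or 0.5 rad of turn. Its arguments: {"type":"object","properties":{"moves":{"type":"array","items":{"type":"array","items":{"type":"number"}}},"newtons":{"type":"number"}},"required":["moves"]}

```bash
mkdir -p pics; cat > h.py <<'E'
import numpy as np, cv2
from scipy.spatial.transform import Rotation as R
from workcell import env
def campose(p,obs):
    if "tool_from_camera" in p:
        T=np.eye(4);T[:3,:3]=R.from_rotvec(obs["ee_rot"]).as_matrix();T[:3,3]=obs["position"]
        return T@np.array(p["tool_from_camera"])
    T=np.eye(4);a=np.array(p["attitude"]);T[:3,:3]=R.from_rotvec(a).as_matrix() if a.shape==(3,) else a
    T[:3,3]=p["xyz"];return T
def ray(p,T,px):
    u=cv2.undistortPoints(np.array([[px]],float),np.array(p["K"]),np.array(p["D"]))[0,0]
    return T[:3,3],T[:3,:3]@np.array([u[0],-u[1],-1])
def atz(p,T,px,z):
    o,d=ray(p,T,px);return o+d*(z-o[2])/d[2]
def proj(p,T,X):
    c=(np.asarray(X).reshape(-1,3)-T[:3,3])@T[:3,:3]*[1,-1,-1]
    return cv2.projectPoints(c,np.zeros(3),np.zeros(3),np.array(p["K"]),np.array(p["D"]))[0][:,0]
E
python3 - <<'E'
from h import *
Z=dict(drum=.045,gutter=.037,lip=.025,crest=.047,seat=.067,spare_drum=.01,tower=.01,office=.01)
ims=[]
for n in("scene","side"):
    o=env.get_obs();p=env.capture(n);T=campose(p,o);print(n,p.get("attitude"),p["xyz"])
    ims.append(p["image"])
    for k in Z:
        for m in env.mark_of(k,p)[:2]: print(k,np.round(m["centre"],1),round(m["p"],2),np.round(atz(p,T,m["centre"],Z[k]),3))
cv2.imwrite("pics/a.png",cv2.resize(np.hstack(ims)[:,:,::-1],(800,300)))
cv2.imwrite("pics/b.png",ims[0][:,:,::-1])
E
```

```text
scene [0.50360904 0.48045155 1.43301658] [1.08511144 0.00454131 0.7390466 ]
gutter [303.8 196.2] 0.84 [0.544 0.078 0.037]
crest [340.8 194.6] 0.63 [0.554 0.143 0.047]
crest [245.3 191.8] 0.49 [ 0.533 -0.028  0.047]
seat [358.3 188.6] 0.63 [0.559 0.172 0.067]
spare_drum [287.7 159.8] 0.91 [0.429 0.058 0.01 ]
spare_drum [344.8 253.4] 0.33 [0.655 0.138 0.01 ]
tower [346.4 251.6] 0.66 [0.652 0.142 0.01 ]
office [287.5 251.8] 0.9 [0.643 0.039 0.01 ]
side [ 0.67757228 -0.01613206 -0.03627992] [ 0.57176345 -0.5904692   0.84555772]
drum [243.5 246.3] 0.91 [ 0.529 -0.027  0.045]
gutter [250.8 206. ] 0.92 [0.542 0.074 0.037]
lip [245.3 258.5] 0.62 [ 0.531 -0.04   0.025]
crest [255.  174.4] 0.6 [0.551 0.147 0.047]
seat [253.  156.6] 0.79 [0.548 0.178 0.067]
spare_drum [188.2 217.6] 0.82 [0.418 0.071 0.01 ]
tower [301.9 188.8] 0.93 [0.646 0.138 0.01 ]
office [304.2 229.5] 0.95 [0.644 0.033 0.01 ]
```

View pics/a.png

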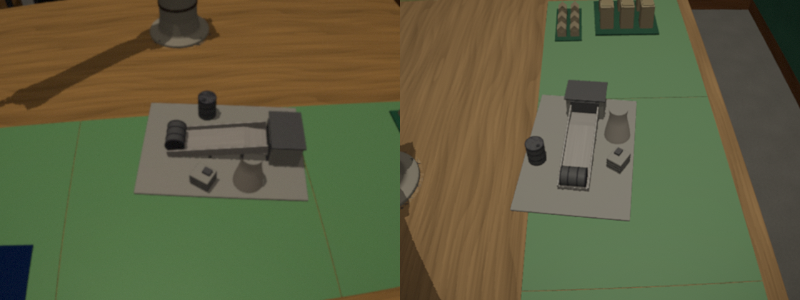

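The drum rests at the low end, near (0.53, -0.03), and the gutter runs roughly along +y. In the 800 px view, the drum is at (175,135) in scene and at (573,177) in side. The bystanders match what the networks reported.

```bash
cat >> h.py <<'E'
H=np.array([.115,1,0])/np.hypot(.115,1); O=np.array([.543,.076,.037])
def g2w(x,z,y=0):
    s,c=np.sin(np.radians(9)),np.cos(np.radians(9))
    return O+H*(x*c-z*s)+np.array([0,0,x*s+z*c])+y*np.array([-H[1],H[0],0])
def goal(tip,sign=1):
    """rows (in tool units) to put mid-fingertips at tip with tool x = sign*H, tool z down"""
    o=env.get_obs();A=R.from_rotvec(o["ee_rot"]).as_matrix()
    B=np.c_[sign*H,np.cross([0,0,-1],sign*H),[0,0,-1]]
    d=A.T@(np.asarray(tip)+[0,0,env.tip_extent]-o["position"])
    w=R.from_matrix(A.T@B).as_rotvec()
    return np.round(d/.5,3),np.round(w/.5,3)
E
python3 - <<'E'
from h import *
o=env.get_obs();print(o["time_s"],np.round(R.from_rotvec(o["ee_rot"]).as_matrix(),3),env.tip_extent,o["joint_positions"])
print(g2w(-.107,.025),g2w(.07,.025))
for s in(1,-1):print(goal(g2w(-.107,.025)-H*.08+[0,0,.08],s))
E
```

```text
0.9 [[ 0.904  0.428  0.   ]
 [ 0.428 -0.904  0.   ]
 [ 0.    -0.    -1.   ]] 0.0726 [ 1.39118912  0.50088108 -0.42701333  1.55044039  0.22078248  1.13830078
 -0.21032348]
[ 0.53047927 -0.03287594  0.04495372] [0.55045203 0.14080024 0.07264262]
(array([ 0.846, -0.65 ,  0.213]), array([ 0.   , -0.   , -2.027]))
(array([ 0.846, -0.65 ,  0.213]), array([-0.   , -0.   ,  4.256]))
```

Request:
jog_arm(moves=[[0.06,-0.045,0,0,0,-0.15,0.3],[0.12,-0.09,0,0,0,-0.3,0.3],[0.18,-0.135,0,0,0,-0.45,0.3],[0.24,-0.18,0.02,0,0,-0.6,0.3],[0.3,-0.225,0.04,0,0,-0.75,0.3],[0.36,-0.27,0.06,0,0,-0.9,0.3],[0.41,-0.31,0.08,0,0,-1.0,0.3],[0.42,-0.32,0.1,0,0,-1.0,0.3]], newtons=20)

```text
time_s: 1.57
position: [0.4032, -0.3466, 0.2542]
ee_rot: [-2.791, -1.441, -0.004]
force: [-0.1, -0.1, 0.5]
gripper_width: 0.0298
finger_force: 0.0
```

```bash
python3 - <<'E'
from h import *
o=env.get_obs();print(o["time_s"],o["joint_positions"],o["gripper_width"]);print(goal(g2w(-.107,.025)-H*.08+[0,0,.08],1))
E
```

```text
1.5667 [ 1.17329324  0.38140706 -0.62491499  1.89150888  0.26734037  0.95186464
 -0.19134849] 0.02981655956012932
(array([ 0.519, -0.079,  0.115]), array([ 0.003, -0.005, -1.006]))
```

Request:
jog_arm(moves=[[0.07,-0.01,0.01,0,0,-0.14,0.3],[0.14,-0.02,0.02,0,0,-0.28,0.3],[0.21,-0.03,0.03,0,0,-0.42,0.3],[0.28,-0.045,0.04,0,0,-0.56,0.3],[0.36,-0.055,0.05,0,0,-0.7,0.3],[0.43,-0.065,0.06,0,0,-0.85,0.3],[0.5,-0.075,0.06,0,0,-1.0,0.3],[0.51,-0.08,0.06,0,0,-1.0,0.3]])

```text
time_s: 2.23
position: [0.5201, -0.1161, 0.2245]
ee_rot: [-2.347, -2.087, -0.008]
force: [-0.9, 0.6, 0.5]
gripper_width: 0.0297
finger_force: 0.0
```

```bash
python3 - <<'E'
from h import *
o=env.get_obs();p=env.capture("wrist");T=campose(p,o)
print(o["time_s"],o["joint_positions"]);print(goal(g2w(-.107,.025)-H*.08+[0,0,.08],1))
Z=dict(drum=.045,gutter=.037,lip=.0255,crest=.047,seat=.067)
for k in Z:
    for m in env.mark_of(k,p)[:1]: print(k,np.round(m["centre"],1),round(m["p"],2),np.round(atz(p,T,m["centre"],Z[k]),3))
im=p["image"][:,:,::-1].copy()
P=[g2w(x,0,y) for y in(-.037,.037) for x in(-.125,0,.066)]+[g2w(-.107,.025,y) for y in(-.033,.033)]
for q in proj(p,T,P): cv2.circle(im,tuple(int(v) for v in q),3,(0,0,255),-1)
cv2.imwrite("pics/w1.png",im)
E
```

```text
2.2333 [ 0.79096192  0.46755721 -0.77333045  1.9105162   0.40106257  0.92113576
 -0.29277408]
(array([0.011, 0.003, 0.054]), array([ 0.004, -0.006, -0.012]))
drum [274.3 103.3] 0.9 [ 0.525 -0.026  0.045]
```

View pics/w1.png

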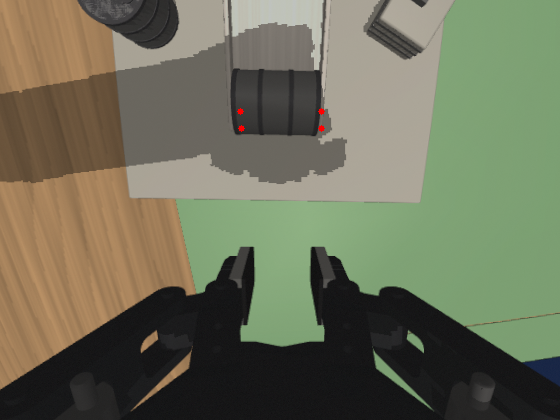

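The wrist view shows the drum at (277,103), square to the tool and about 3 px left of the finger centre. That puts it near (0.525,-0.026), so I shift the gutter model by a few mm. Next I lower the fingers behind the lip.

Request:
jog_arm(moves=[[0,-0.002,0.03,0,0,0,0.3],[0,-0.004,0.07,0,0,0,0.3],[0,-0.006,0.11,0,0,0,0.3],[0,-0.006,0.15,0,0,0,0.3],[0,-0.006,0.19,0,0,0,0.3],[0,-0.006,0.22,0,0,0,0.3],[0,-0.006,0.23,0,0,0,0.3],[0,-0.006,0.23,0,0,0,0.3]])

```text
time_s: 3.2
position: [0.5129, -0.1239, 0.1077]
ee_rot: [-2.36, -2.071, 0.003]
force: [-0.7, 0.2, -0.1]
gripper_width: 0.0301
finger_force: 0.0
```

```bash
sed -i 's/O=np.array(.*/O=np.array([.541,.081,.037])/' h.py; python3 - <<'E'
from h import *
o=env.get_obs()
print(o["time_s"],o["position"])
for x in(-.107,-.05,0,.05,.075): print(goal(g2w(x,.025)-H*.036-[0,0,.009],1))
p=env.capture("side");cv2.imwrite("pics/s2.png",cv2.resize(p["image"][130:310,160:360,::-1],None,fx=3,fy=3))
E
```

```text
3.2 [ 0.51290097 -0.1238578   0.1077208 ]
(array([ 0.122,  0.007, -0.002]), array([-0.005,  0.   , -0.032]))
(array([ 0.235,  0.005, -0.02 ]), array([-0.005,  0.   , -0.032]))
(array([ 0.334,  0.004, -0.035]), array([-0.005,  0.   , -0.032]))
(array([ 0.432,  0.002, -0.051]), array([-0.005,  0.   , -0.032]))
(array([ 0.482,  0.001, -0.059]), array([-0.005,  0.   , -0.032]))
```

View pics/s2.png

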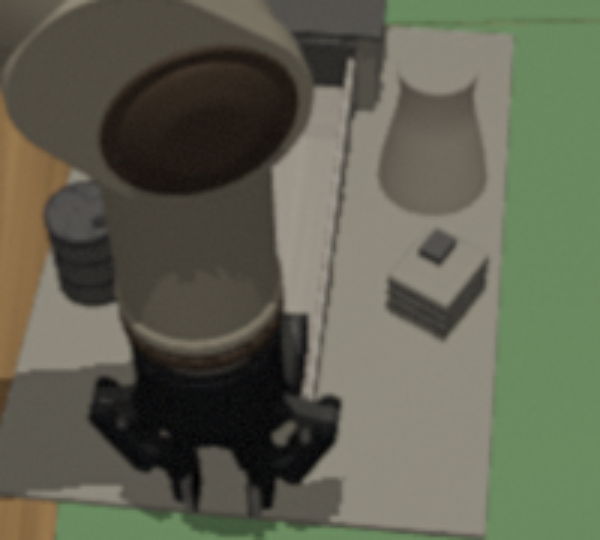

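Request:
jog_arm(moves=[[0.02,0.001,0,0,0,-0.01,0.3],[0.04,0.003,0,0,0,-0.03,0.3],[0.06,0.004,0,0,0,-0.03,0.3],[0.08,0.005,0,0,0,-0.03,0.3],[0.09,0.005,0,0,0,-0.03,0.3],[0.1,0.006,0,0,0,-0.03,0.3],[0.105,0.006,0,0,0,-0.03,0.3],[0.11,0.006,-0.001,0,0,-0.03,0.3]])

```text
time_s: 3.92
position: [0.5242, -0.068, 0.1094]
ee_rot: [2.343, 2.093, -0.001]
force: [-1.1, -0.1, 0.1]
gripper_width: 0.03
finger_force: 0.0
```

Request:
jog_arm(moves=[[0.007,0,-0.001,0,0,0,0.3],[0.015,0,-0.002,0,0,0,0.3],[0.023,0,-0.004,0,0,0,0.3],[0.032,0,-0.005,0,0,0,0.3],[0.041,0,-0.006,0,0,0,0.3],[0.05,0,-0.008,0,0,0,0.3],[0.059,0,-0.009,0,0,0,0.3],[0.068,0,-0.01,0,0,0,0.3]])

```text
time_s: 4.58
position: [0.5282, -0.0344, 0.1146]
ee_rot: [2.343, 2.092, 0.0]
force: [-1.3, -4.3, 4.3]
gripper_width: 0.0299
finger_force: 2.1
```

```bash
python3 - <<'E'
from h import *
o=env.get_obs()
print(o["time_s"],o["position"],o["force"])
for x in(-.107,-.05,0,.05,.075): print(goal(g2w(x,.025)-H*.036-[0,0,.009],1))
p=env.capture("wrist");T=campose(p,o)
for m in env.mark_of("drum",p)[:1]:print(m,atz(p,T,m["centre"],.052))
cv2.imwrite("pics/w3.png",p["image"][:,:,::-1])
E
```

```text
4.5833 [ 0.52818779 -0.03444542  0.11462263] [-1.32633055 -4.32836045  4.29361299]
(array([-0.059, -0.001,  0.012]), array([0.001, 0.001, 0.002]))
(array([ 0.054, -0.001, -0.006]), array([0.001, 0.001, 0.002]))
(array([ 0.152, -0.001, -0.021]), array([0.001, 0.001, 0.002]))
(array([ 0.251, -0.001, -0.037]), array([0.001, 0.001, 0.002]))
(array([ 0.301, -0.001, -0.045]), array([0.001, 0.001, 0.002]))
{'centre': [278.1, 200.4], 'p': 0.85} [0.53107537 0.00227563 0.052     ]
```

View pics/w3.png

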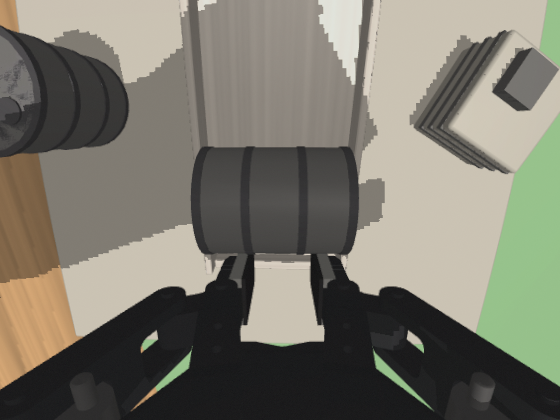

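The drum is rolling up squarely at (275,200) with both tips on it, and the push is about 6 N. I continue up the slope.

Request:
jog_arm(moves=[[0.009,0,-0.0015,0,0,0,0.3],[0.018,0,-0.003,0,0,0,0.3],[0.027,0,-0.0045,0,0,0,0.3],[0.036,0,-0.006,0,0,0,0.3],[0.045,0,-0.0075,0,0,0,0.3],[0.054,0,-0.009,0,0,0,0.3],[0.063,0,-0.0105,0,0,0,0.3],[0.072,0,-0.012,0,0,0,0.3]])

```text
time_s: 5.35
position: [0.5321, 0.0017, 0.1205]
ee_rot: [2.343, 2.093, -0.0]
force: [-0.3, -4.2, 2.5]
gripper_width: 0.03
finger_force: 2.1
```

Request:
jog_arm(moves=[[0.009,0,-0.0015,0,0,0,0.3],[0.018,0,-0.003,0,0,0,0.3],[0.027,0,-0.0045,0,0,0,0.3],[0.036,0,-0.006,0,0,0,0.3],[0.045,0,-0.0075,0,0,0,0.3],[0.054,0,-0.009,0,0,0,0.3],[0.063,0,-0.0105,0,0,0,0.3],[0.072,0,-0.012,0,0,0,0.3]])

```text
time_s: 6.02
position: [0.5361, 0.0374, 0.1265]
ee_rot: [-2.343, -2.092, 0.0]
force: [-0.9, -4.0, 3.0]
gripper_width: 0.03
finger_force: 2.1
```

```bash
python3 - <<'E'
from h import *
o=env.get_obs()
print(o["time_s"],o["position"],o["force"])
for x in(.0,.05,.075): print(goal(g2w(x,.025)-H*.036-[0,0,.009],1))
p=env.capture("wrist");T=campose(p,o)
for k,z in(("drum",.065),("crest",.047),("seat",.067)):
  for m in env.mark_of(k,p)[:1]:print(k,m,atz(p,T,m["centre"],z))
cv2.imwrite("pics/w4.png",p["image"][:,:,::-1])
E
```

```text
6.0167 [0.53612713 0.03741968 0.12645956] [-0.91603435 -4.00136907  2.99287091]
(array([ 0.008, -0.   ,  0.002]), array([-0.   ,  0.   ,  0.003]))
(array([ 0.107, -0.   , -0.013]), array([-0.   ,  0.   ,  0.003]))
(array([ 0.156, -0.   , -0.021]), array([-0.   ,  0.   ,  0.003]))
drum {'centre': [275.0, 200.5], 'p': 0.94} [0.53758762 0.07455509 0.065     ]
crest {'centre': [285.8, 37.6], 'p': 0.87} [0.55072047 0.14671222 0.047     ]
```

View pics/w4.png

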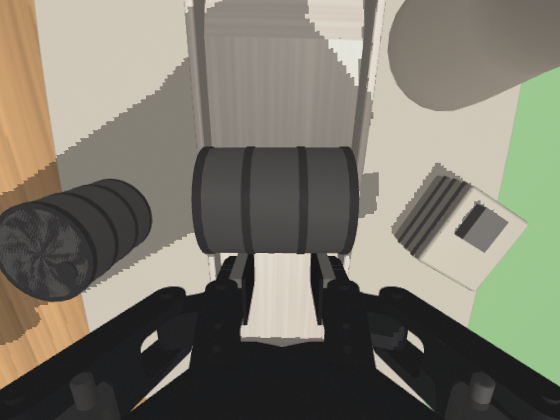

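Request:
jog_arm(moves=[[0.009,0,-0.0015,0,0,0,0.3],[0.018,0,-0.003,0,0,0,0.3],[0.027,0,-0.0045,0,0,0,0.3],[0.036,0,-0.006,0,0,0,0.3],[0.045,0,-0.0075,0,0,0,0.3],[0.054,0,-0.009,0,0,0,0.3],[0.063,0,-0.0105,0,0,0,0.3],[0.072,0,-0.012,0,0,0,0.3]])

```text
time_s: 6.88
position: [0.5403, 0.0723, 0.1326]
ee_rot: [2.344, 2.091, -0.001]
force: [-0.6, -5.3, 4.3]
gripper_width: 0.0301
finger_force: 2.5
```

Request:
jog_arm(moves=[[0.009,0,-0.0015,0,0,0,0.3],[0.018,0,-0.003,0,0,0,0.3],[0.027,0,-0.0045,0,0,0,0.3],[0.036,0,-0.006,0,0,0,0.3],[0.045,0,-0.0075,0,0,0,0.3],[0.053,0,-0.009,0,0,0,0.3],[0.06,0,-0.01,0,0,0,0.3],[0.067,0,-0.011,0,0,0,0.3]])

```text
time_s: 7.55
position: [0.544, 0.106, 0.138]
ee_rot: [2.343, 2.092, -0.001]
force: [-0.5, -6.9, 5.2]
gripper_width: 0.0297
finger_force: 3.2
```

```bash
python3 - <<'E'
from h import *
o=env.get_obs()
print(o["time_s"],o["position"],o["force"])
for x in(.05,.075,.08): print(goal(g2w(x,.025)-H*.036-[0,0,.009],1))
p=env.capture("wrist");T=campose(p,o)
for k,z in(("drum",.07),("crest",.047),("seat",.067)):
  for m in env.mark_of(k,p)[:1]:print(k,m,atz(p,T,m["centre"],z))
cv2.imwrite("pics/w5.png",p["image"][:,:,::-1])
E
```

```text
7.55 [0.54397532 0.10601088 0.13799701] [-0.47780825 -6.89034117  5.2332642 ]
(array([-0.031, -0.   ,  0.01 ]), array([-0.   ,  0.002,  0.003]))
(array([ 0.018, -0.   ,  0.002]), array([-0.   ,  0.002,  0.003]))
(array([ 0.028, -0.   ,  0.   ]), array([-0.   ,  0.002,  0.003]))
drum {'centre': [274.9, 199.3], 'p': 0.78} [0.54511936 0.14211696 0.07      ]
seat {'centre': [284.8, 118.4], 'p': 0.69} [0.5540432  0.17911656 0.067     ]
```

View pics/w5.png

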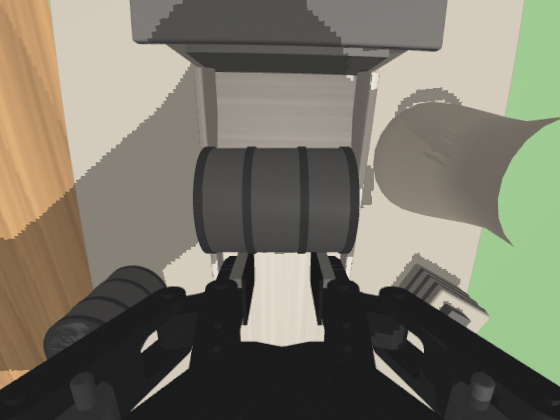

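The drum is about at the crest, still square. I ease it over slowly.

Request:
jog_arm(moves=[[0.006,0,-0.001,0,0,0,0.3],[0.012,0,-0.002,0,0,0,0.3],[0.017,0,-0.002,0,0,0,0.3],[0.022,0,-0.002,0,0,0,0.3],[0.026,0,-0.002,0,0,0,0.3],[0.03,0,-0.002,0,0,0,0.3],[0.03,0,-0.002,0,0,0,0.3],[0.03,0,-0.002,0,0,0,0.3]])

```text
time_s: 8.42
position: [0.5456, 0.1213, 0.1388]
ee_rot: [-2.343, -2.093, -0.0]
force: [-0.6, 1.0, 0.6]
gripper_width: 0.0298
finger_force: 0.0
```

```bash
python3 - <<'E'
from h import *
o=env.get_obs()
print(o["time_s"],o["position"],o["force"])
p=env.capture("wrist");T=campose(p,o)
for k,z in(("drum",.067),("seat",.067)):
  for m in env.mark_of(k,p)[:1]:print(k,m,atz(p,T,m["centre"],z))
cv2.imwrite("pics/w6.png",p["image"][:,:,::-1])
E
```

```text
8.4167 [0.54557034 0.12131247 0.13884635] [-0.62607301  1.02542198  0.64989081]
drum {'centre': [278.7, 155.0], 'p': 0.64} [0.55087952 0.1780751  0.067     ]
```

View pics/w6.png

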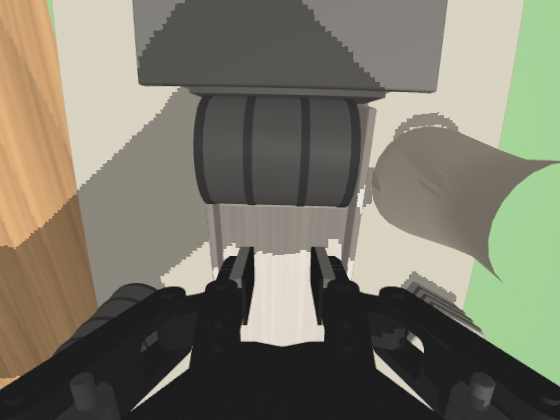

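The drum lies against the end stop at (278,152), with clear space to the fingers. I back off and rise.

Request:
jog_arm(moves=[[-0.01,0,-0.01,0,0,0,0.3],[-0.03,0,-0.03,0,0,0,0.3],[-0.05,0,-0.07,0,0,0,0.3],[-0.06,0,-0.11,0,0,0,0.3],[-0.07,0,-0.16,0,0,0,0.3],[-0.08,0,-0.2,0,0,0,0.3],[-0.09,0,-0.22,0,0,0,0.3],[-0.09,0,-0.22,0,0,0,0.3]])

```text
time_s: 9.23
position: [0.5419, 0.0748, 0.2513]
ee_rot: [2.343, 2.088, 0.004]
force: [0.7, 0.5, -0.6]
gripper_width: 0.0298
finger_force: 0.0
```

Request:
jog_arm(moves=[[0,0,0,0,0,0,0.3],[0,0,0,0,0,0,0.3],[0,0,0,0,0,0,0.3],[0,0,0,0,0,0,0.3],[0,0,0,0,0,0,0.3],[0,0,0,0,0,0,0.3],[0,0,0,0,0,0,0.3],[0,0,0,0,0,0,0.3]])

```text
time_s: 9.9
position: [0.5405, 0.0764, 0.2487]
ee_rot: [-2.343, -2.093, 0.0]
force: [0.4, 0.1, -0.5]
gripper_width: 0.03
finger_force: 0.0
```

```bash
python3 - <<'E'
from h import *
o=env.get_obs()
p=env.capture("wrist");T=campose(p,o)
print(o["position"],o["force"])
for k,z in(("drum",.067),("seat",.067),("tower",.01),("office",.01),("spare_drum",.01)):
  for m in env.mark_of(k,p)[:1]:print(k,m,atz(p,T,m["centre"],z))
cv2.imwrite("pics/w7.png",p["image"][:,:,::-1])
E
```

```text
[0.54054027 0.07636178 0.24871968] [ 0.36400466  0.07596785 -0.48670604]
drum {'centre': [276.5, 83.8], 'p': 0.58} [0.54835353 0.18034444 0.067     ]
tower {'centre': [283.4, 195.2], 'p': 0.73} [0.54265065 0.07538792 0.01      ]
office {'centre': [377.5, 221.7], 'p': 0.73} [0.6439521  0.03358845 0.01      ]
spare_drum {'centre': [179.2, 217.9], 'p': 0.59} [0.42436879 0.06265498 0.01      ]
```

View pics/w7.png

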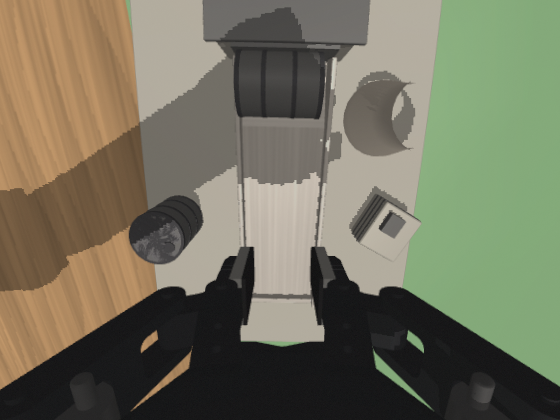

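The drum is settled against the stop at (279,84), square to the gutter. The tower, office and spare drum still stand where they were, and the hand is clear.

```bash
python3 -c "
from workcell import env
print(env.finish_job())"
```

```text
the job is handed in; nothing more can be done
None
```

I handed the job in at about 10 s: the last wrist image shows the drum in the dip against the end stop, the other models standing where they were, and the hand clear. The hand-in call gave no verdict.

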